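# Make up two module hardware kits

### The arm

A 7-joint arm with a two-finger parallel gripper is mounted at the origin on the work surface. World frame = base frame: x ahead of the robot, y to its left, z up, the work surface at z = 0. Lengths are in m, angles in rad, forces in N, time in s.
With the tool pointing down it reaches from about 0.4 to 0.925 m from the base axis. Payload 5.6 kg.
Tool frame: the origin (TCP) lies at the very end of the fingers, on their centre line; the grasp point (between the pads) lies 19 mm behind it (r.grip_point_offset is the distance from the TCP to the grasp point, in m); z points along the fingers, y is the line along which they close (so a half turn about z gives the same grasp; the last joint's range is limited). The gripper opens to 85 mm and grips with 20 to 120 N. Pads are 22 mm wide; open, the fingers measure 114 mm over their backs; the gripper's body (76 mm by 85 mm) begins 54 mm behind the grasp point. The pads swing forward as they close: fully open they stand 13 mm farther back than shut.
Start: joints at [-1.233, 0.468, -0.012, 1.603, 0.006, 1.071, -0.056], TCP at [0.242, 0.603, 0.231] pointing down, gripper open.
Joint ranges: [-2.53, 2.53], [-0.31, 2.02], [-1.57, 1.55], [0.28, 2.44], [-1.29, 4.43], [0.15, 1.84], [-2.92, 2.92]. Speed limits (rad/s): [2.57, 2.57, 3.14, 3.14, 3.14, 3.14, 3.14].

### API

Orientations are given as a rotation vector (axis times angle).
In Python, from bench import readout, camera, r gives the robot as it stands. The module is installed in compiled form; this text tells all that it offers.
- The arm moves only by the tool play_rows, never from a script. Its argument "targets" is a list of rows, each an object with "turn": the turn, a rotation vector about the world's x, y, z in rad, a list of three; "linear": the shift along the world's x, y, z in mm, a list of three; "hand": the opening, from -1 (shut) to 1 (fully open). In form: [{"turn": [wx, wy, wz], "linear": [dx, dy, dz], "hand": hand}, ...]. A call has 1 to 12 rows; each row shifts and turns the commanded pose from where the row before left it; what a row does not reach is not made up. A row lasts 1/10 s, in which the tool goes at most 50 mm and 8.59 degrees, less where a joint would pass 70% of its speed; a pose out of reach is approached as far as the arm can. A call with a gripper value outside its range is refused whole. The fingers move at their own pace and stop on an object; "grip_force" is the grip in N (left out, the last holds). Time passes only in rows, so rows that do not move let the fingers close. It gives the time, the measured TCP pose, the force, the opening and the grip force at its end, in the units of the state.
- readout.get_obs(): the state, without advancing time (a new reading comes with each control period).
- camera(name): name is "scene" or "top" or "wrist"; returns a dict with "color" (480x640x3 uint8, red, green, blue), "range_z" (480x640 float32, m along the optical axis (not along the pixel's ray), 0 where there is no reading), "fx", "fy", "cx", "cy" (pixels), "D" ([k1, k2, p1, p2, k3] as OpenCV has them; the pictures are not rectified), "camera_from_world" (4x4, takes a point from world to camera coordinates). Camera axes: x right, y up, looking along -z (the intrinsics and any distortion apply to the point x, -y, -z); pixel columns grow to the right and rows downward; lengths in m; the calibration is good to about 2 mm. A picture is of the moment at which its call begins.
- r.job_done(): hands the job in; it is judged then, once.
The state is a dict: "time_s": time; "joint_pos": joint angles; "qd": joint speeds; "tau": joint torques, N m; "ee_pos": TCP position; "tcp_rot": TCP orientation; "wrist_force": force on the tool from outside, world axes, zero at the start; "moment": the same for the moment, N m; "grip_width": finger opening in m; "grasp_force": force on a finger pad.
Only numpy, scipy, OpenCV 4.12 (cv2) and the standard library are available. Lean on these libraries where they do the work, as an engineer would, in place of code of your own. Each camera call takes 0.05 s, during which the arm holds its last target. There are 200 camera calls.

### The job

Make up the two hardware kits for the electronics modules. The three-pocket tray gets the left-hand bracket in its large pocket, and the heat sink and the round brass connector in its two small pockets, one in each, either way round; the two-pocket tray gets the right-hand bracket in its large pocket and the long flat connector in its smaller one. Stand every part upright and flat on the floor of its pocket and let go of it.

Things in the scene. Friction and masses are not known exactly. Their poses are not given: they have to be found in the camera images.
- bracket_left_c (a point): Left-hand aluminium bracket, ~70 g: upright wall 60 (own x) x 9 (y) x 36 mm high, flat ear 6 thick at the foot of one end: own x -30 to -6, reaching 34 from the wall's face to own +y. From above, wall running away from you, ear at the near end: the ear points left; the other bracket is the mirror image. Point: wall's centre, 18 above the underside; z up. Pinch the wall's 9 mm, above the ear.
- bracket_right_c (a point): Right-hand aluminium bracket, ~70 g: upright wall 60 (own x) x 9 (y) x 36 mm high, flat ear 6 thick at the foot of one end: own x -30 to -6, reaching 34 from the wall's face to own -y. From above, wall running away from you, ear at the near end: the ear points right; the other bracket is the mirror image. Point: wall's centre, 18 above the underside; z up. Pinch the wall's 9 mm, above the ear.
- heatsink_c (a point): Square finned heat sink, bare aluminium, 32 x 32 x 30 mm high, six fins running along own x; all four sides may be gripped. This point is its centre, 15 above its underside; z up. About 60 g.
- round_conn_c (a point): Round brass connector standing on its flange: flange 30 mm diameter x 5, above it a barrel 18 diameter, total height 34. This point is on its axis, 17 above its underside; z up. About 60 g.
- flat_conn_c (a point): Long flat multi-pin connector, steel, with a black pin face on top, standing on its flange: flange 54 (own x) x 18 (own y) x 6 mm, above it a shell 40 (x) x 14 (y), total height 34. This point is on its middle, 17 above its underside; z up. Grip the shell across its 14 mm. About 60 g.
- tray_three: The three-pocket kit tray. White walls, black floor, fixed, outside 150 x 124 mm (own x, y), floor 3 thick, walls and dividers 4 thick, tops 8 above bench. Origin: centre of underside, z up. Large pocket: own x -71 to 13, y -58 to 58. Two equal small pockets at the +x end: x 17 to 71, y 2 to 58 and y -58 to -2.
- tray_two: The two-pocket kit tray. White walls, black floor, fixed, outside 150 x 90 mm (own x, y), floor 3 thick, walls and dividers 4 thick, tops 8 above bench. Origin: centre of underside, z up. Large pocket: own x -71 to 13, y -41 to 41. One smaller pocket at the +x end: x 17 to 71, y -41 to 41.

How it is judged:
By the outcome, as a careful person would: the job done as asked, in the order asked, and still so for the second after the job is handed in, with the robot touching nothing.
It also fails if it takes over 112 s, if anything falls off the work surface, if the arm or the gripper's body presses on something with over 40 N, if the wrist force passes 120 N, or if a joint passes its speed limit or range.

## Working session

There is one attempt and no reset: what is moved stays moved. The work goes in short steps, Python scripts to look and compute and a tool call to move; the robot and the scene stay as the last step left them, time stands still between calls to the robot, and variables do not carry over. Pictures are saved under pics/ and viewed, at most 14 in all, crops included, and the job is handed in when it is done.

Besides the shell and the picture viewer there is one more tool, called after "Request:" as a command line: name --argument value ..., lists and objects as JSON in quotes. play_rows: Moves the arm, as the interface text tells. Its arguments: {"type":"object","properties":{"targets":{"type":"array"},"grip_force":{"type":"number"}},"required":["targets"]}

```bash
mkdir -p pics; cat > h.py <<'E'
import numpy as np, cv2
from bench import readout, camera, r
def shot(n,fn=None):
    c=camera(n)
    if fn: cv2.imwrite('pics/'+fn,c['color'][:,:,::-1])
    return c
def world(c):
    "world xyz per pixel (nan where no depth)"
    K=np.array([[c['fx'],0,c['cx']],[0,c['fy'],c['cy']],[0,0,1.]])
    v,u=np.mgrid[0:480,0:640]
    p=cv2.undistortPoints(np.stack([u,v],-1).reshape(-1,1,2).astype(np.float64),K,np.array(c['D'],float)).reshape(480,640,2)
    z=c['range_z'].astype(float); z=np.where(z>0,z,np.nan)
    P=np.stack([p[...,0]*z,-p[...,1]*z,-z,np.ones_like(z)],-1)
    return (P@np.linalg.inv(np.array(c['camera_from_world'])).T)[...,:3]
E
python3 - <<'E'
from h import *
c=shot('top','top1.png');W=world(c);np.save('W.npy',W);np.save('C.npy',c['color'])
s=shot('scene','scene1.png')
print(readout.get_obs()); print(W[::120,::160].round(3).tolist()); print(c['camera_from_world'],c['fx'],c['D'])
E
```

```text
{'time_s': 0.1, 'joint_pos': array([-1.23299742,  0.46833358, -0.01160495,  1.60348636,  0.0060159 ,
        1.07140431, -0.05631703]), 'qd': array([ 1.48879848e-04, -1.39102380e-03, -5.69387514e-05, -3.46295545e-03,
        1.90321241e-03,  2.05565264e-03, -5.35205355e-04]), 'tau': array([ 9.95771079e-04, -5.33524668e+01,  2.15152453e-02, -2.51972151e+01,
        1.14732669e-02,  4.21151388e-03, -9.87107825e-06]), 'ee_pos': array([0.24146463, 0.60296711, 0.23042343]), 'tcp_rot': array([-5.94627918e-01, -3.08462510e+00,  2.49385743e-03]), 'wrist_force': array([ 0.64827248,  0.28432936, -0.64712669]), 'moment': array([0.01712888, 0.04615658, 0.00566017]), 'grasp_force': 0.0, 'grip_width': 0.08542952516703708}
[[[1.901, 1.139, -0.751], [1.803, 0.478, -0.749], [1.723, -0.159, -0.751], [1.652, -0.797, -0.748]], [[0.957, 0.668, 0.002], [0.907, 0.3, 0.004], [0.854, -0.053, 0.027], [0.825, -0.411, 0.001]], [[0.675, 0.663, 0.003], [0.633, 0.314, 0.005], [0.594, -0.023, 0.003], [0.555, -0.361, 0.0]], [[0.42, 0.665, 0.0], [0.384, 0.331, -0.0], [0.348, 0.006, -0.001], [0.309, -0.317, 0.002]]]
[[-0.11623772 -0.99322074 -0.00116618  0.05210046]
 [ 0.97308136 -0.11411588  0.20022545 -0.57541063]
 [-0.19900114  0.02213896  0.97974916 -0.99790309]
 [ 0.          0.          0.          1.        ]] 527.1047537800505 [-0.05367189  0.          0.          0.          0.        ]
```

View pics/top1.png

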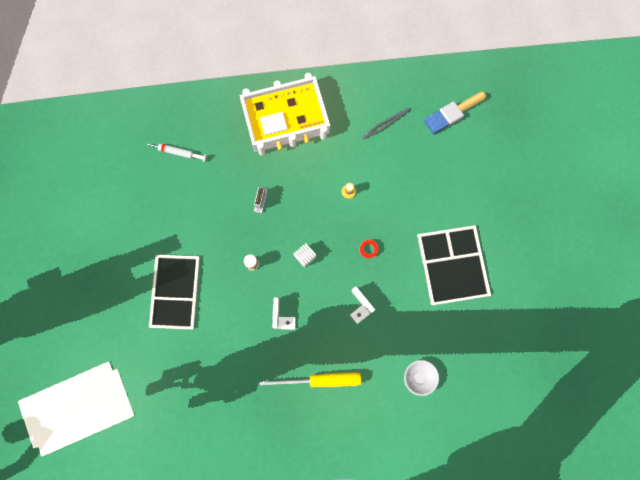

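View pics/scene1.png

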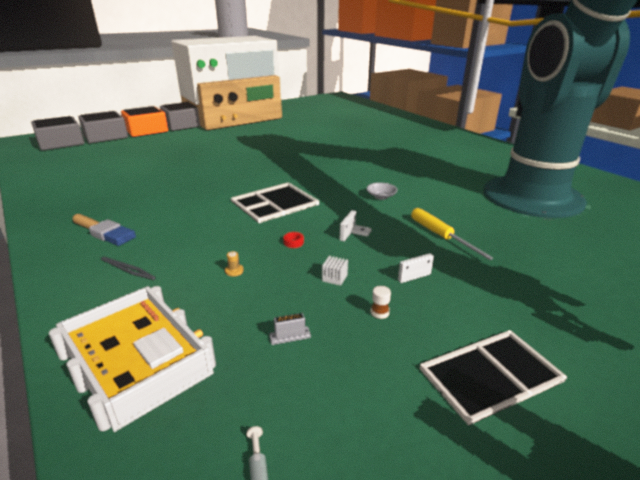

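The top view shows the left bracket at about (362,305), the right bracket at (283,315), the heat sink at (305,255), the brass connector at (349,190) and the flat connector at (260,200). The three-pocket tray is at (454,265) and the two-pocket tray at (175,292). The bottle at (251,262) is clutter. Next I measure their poses.

```bash
python3 - <<'E'
from h import *
W=np.load('W.npy');C=np.load('C.npy').astype(int)
def box(n,u0,v0,u1,v1,z0,z1):
    P=W[v0:v1,u0:u1].reshape(-1,3);m=(P[:,2]>z0)&(P[:,2]<z1);Q=P[m]
    rc=cv2.minAreaRect((Q[:,:2]*1000).astype(np.float32))
    print(n,m.sum(),'c',np.round(rc[0],1),'size',np.round(rc[1],1),'ang',round(rc[2],1),'zmax',np.nanpercentile(P[:,2],[99]).round(4),'med',np.median(Q,0).round(4))
box('L wall',345,280,380,328,.022,.05)
box('L ear',345,280,380,328,.004,.012)
box('R wall',265,290,302,335,.022,.05)
box('R ear',265,290,302,335,.004,.012)
box('sink',290,240,320,270,.015,.05)
box('round',335,175,362,202,.02,.05)
box('round fl',335,175,362,202,.003,.05)
box('flat top',245,180,275,218,.02,.05)
box('flat all',245,180,275,218,.004,.05)
for n,(u0,v0,u1,v1) in dict(three=(405,215,500,315),two=(140,245,210,340)).items():
    c=C[v0:v1,u0:u1]; m=(c.min(-1)>140)&(c.max(-1)-c.min(-1)<60); P=W[v0:v1,u0:u1][m]
    rc=cv2.minAreaRect((P[:,:2]*1000).astype(np.float32)); print(n,m.sum(),rc,np.median(P,0),np.round(cv2.boxPoints(rc)))
    d=(c.max(-1)<60)
    print(' floor med',np.median(W[v0:v1,u0:u1][d],0))
E
python3 -c "
import cv2;a=cv2.imread('pics/top1.png')[170:340,235:395];cv2.imwrite('pics/crop1.png',cv2.resize(a,None,fx=3.5,fy=3.5,interpolation=cv2.INTER_CUBIC)[:600])"
```

```text
L wall 157 c [457.5 -93.9] size [60.   9.2] ang 31.9 zmax [0.0393] med [ 0.4568 -0.0938  0.0368]
L ear 265 c [450.2 -95.8] size [68.3 90.2] ang 85.1 zmax [0.0393] med [ 0.4327 -0.0867  0.0064]
R wall 153 c [451.8  84.3] size [ 9.1 59.5] ang 81.4 zmax [0.0392] med [0.452  0.084  0.0365]
R ear 300 c [452.8  70.7] size [73.9 90.7] ang 84.3 zmax [0.0392] med [0.434  0.0678 0.0059]
sink 192 c [563.9  13.1] size [32.7 32.3] ang 34.2 zmax [0.0339] med [0.5634 0.0129 0.0295]
round 72 c [693.7 -96. ] size [17.  16.7] ang 82.2 zmax [0.0371] med [ 0.6923 -0.0958  0.034 ]
round fl 249 c [700.5 -96.2] size [56.4 59.5] ang 83.0 zmax [0.0371] med [ 0.6926 -0.0955  0.006 ]
flat top 148 c [696.2  93.7] size [14.4 40.9] ang 70.7 zmax [0.0381] med [0.6947 0.093  0.0349]
flat all 279 c [696.5  96.1] size [62.6 75.8] ang 84.3 zmax [0.0381] med [0.6919 0.0929 0.0254]
three 1138 ((509.94580078125, -295.4906921386719), (154.99520874023438, 128.2663116455078), 2.833282947540283) [nan nan nan] [[ 429. -235.]
 [ 436. -363.]
 [ 591. -356.]
 [ 584. -228.]]
 floor med [nan nan nan]
two 828 ((522.0833740234375, 293.4131164550781), (96.00712585449219, 154.6576690673828), 80.79727935791016) [nan nan nan] [[438. 258.]
 [591. 234.]
 [606. 328.]
 [453. 353.]]
 floor med [nan nan nan]
```

View pics/crop1.png

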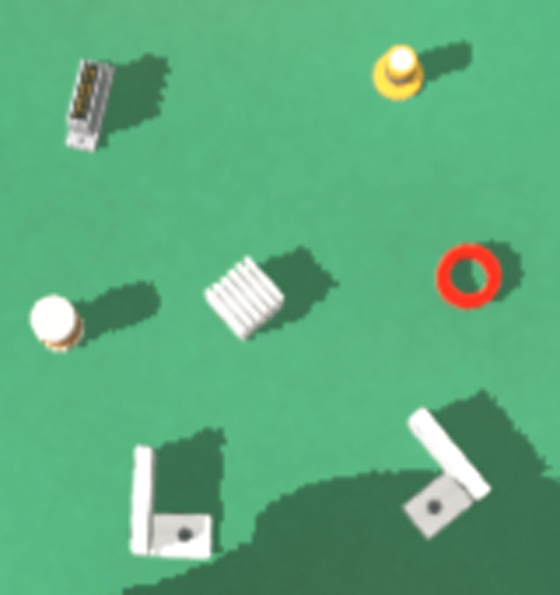

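Everything matches the given sizes. Both brackets' handedness follows from where the ear sits. I go in the order listed, starting with the left bracket.

Request:
play_rows --targets '[{"turn":[0,0,-0.147],"linear":[32,-38,0],"hand":0},{"turn":[0,0,-0.147],"linear":[32,-38,0],"hand":0},{"turn":[0,0,-0.147],"linear":[32,-38,0],"hand":0},{"turn":[0,0,-0.147],"linear":[32,-38,0],"hand":0},{"turn":[0,0,-0.147],"linear":[32,-38,0],"hand":0},{"turn":[0,0,-0.147],"linear":[32,-38,0],"hand":0},{"turn":[0,0,-0.147],"linear":[32,-38,0],"hand":0},{"turn":[0,0,-0.147],"linear":[32,-38,0],"hand":0},{"turn":[0,0,-0.147],"linear":[-4,-40,0],"hand":0},{"turn":[0,0,-0.147],"linear":[-4,-40,0],"hand":0},{"turn":[0,0,-0.147],"linear":[-4,-40,0],"hand":0},{"turn":[0,0,-0.147],"linear":[-4,-40,0],"hand":0}]' --grip_force 40

```text
time_s: 1.3
ee_pos: [0.4811, 0.1377, 0.231]
tcp_rot: [-2.764, -1.493, 0.001]
wrist_force: [1.0, -0.3, 1.0]
grip_width: 0.0427
grasp_force: 0.0
```

```bash
cat >> h.py <<'E'
from scipy.spatial.transform import Rotation as Rn
def st(x=None,y=None,z=None,ang=None):
    "tool state; with a target, shift/turn still to go"
    o=readout.get_obs();R=Rn.from_rotvec(o['tcp_rot']).as_matrix();p=o['ee_pos']*1000
    a=np.degrees(np.arctan2(R[1,1],R[0,1]))
    tz=-R[:,2]; fix=np.cross(tz,[0,0,1])
    print('t',round(o['time_s'],2),'p',p.round(1),'close',round(a,2),'levelturn',fix.round(4),'F',o['wrist_force'].round(1),'w',round(o['grip_width']*1000,1),'gf',o['grasp_force'],'j1,j7',o['joint_pos'][[0,6]].round(2))
    if x is not None:
        d=(ang-a+90)%180-90
        print('go',(np.array([x,y,z])-p).round(1),'turn',round(np.radians(d),3))
E
python3 -c "
from h import *
st(457.5,-93.9,150,-58.1)"
```

```text
t 1.3 p [481.1 137.7 231. ] close -33.24 levelturn [ 0.0002 -0.0005  0.    ] F [ 1.  -0.3  1. ] w 42.7 gf 0.0 j1,j7 [-0.8  -0.79]
go [ -23.6 -231.6  -81. ] turn -0.434
```

Request:
play_rows --targets '[{"turn":[0,0,-0.1],"linear":[-4,-40,-10],"hand":0},{"turn":[0,0,-0.1],"linear":[-4,-40,-10],"hand":0},{"turn":[0,0,-0.1],"linear":[-4,-40,-10],"hand":0},{"turn":[0,0,-0.1],"linear":[-4,-40,-10],"hand":0},{"turn":[0,0,-0.034],"linear":[-4,-40,-10],"hand":0},{"turn":[0,0,0],"linear":[-3.6,-31.6,-11],"hand":0},{"turn":[0,0,0],"linear":[0,0,0],"hand":0},{"turn":[0,0,0],"linear":[0,0,0],"hand":0}]'

```text
time_s: 2.1
ee_pos: [0.4576, -0.0925, 0.17]
tcp_rot: [-3.019, -0.87, 0.001]
wrist_force: [0.6, -0.8, -0.2]
grip_width: 0.0426
grasp_force: 0.0
```

```bash
python3 -c "
from h import *
st(457.5,-93.9,11,-58.1)
c=shot('wrist','w1.png');W=world(c)
P=W.reshape(-1,3);Q=P[(P[:,2]>.028)&(P[:,2]<.045)&(np.hypot(P[:,0]-.4575,P[:,1]+.094)<.06)]
print(len(Q),cv2.minAreaRect((Q[:,:2]*1000).astype(np.float32)),np.median(Q,0))"
```

```text
t 2.1 p [457.6 -92.5 170. ] close -57.86 levelturn [-0.     -0.0009  0.    ] F [ 0.6 -0.8 -0.2] w 42.6 gf 0.0 j1,j7 [-0.47 -0.63]
go [-1.00e-01 -1.40e+00 -1.59e+02] turn -0.004
843 ((457.27667236328125, -93.71891021728516), (59.52194595336914, 9.439903259277344), 32.015377044677734) [ 0.45882165 -0.09280836  0.03540639]
```

View pics/w1.png

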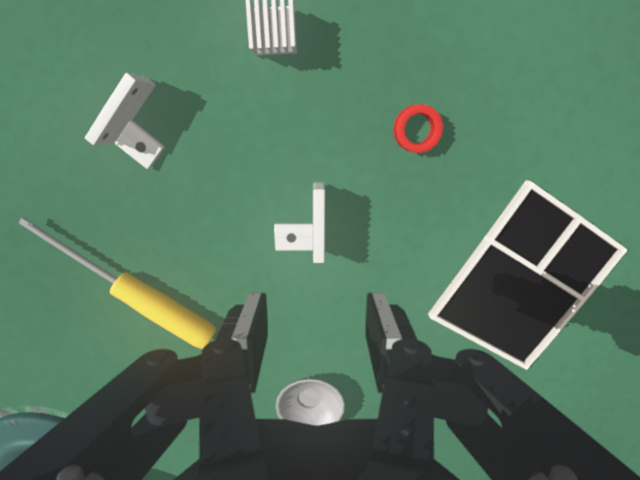

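The wrist view confirms the left bracket at pixel (318,222), with its ear on the correct side and a pose within 0.3 mm of the first estimate. Descending to pinch it slightly toward the ear, nearer its centre of mass.

Request:
play_rows --targets '[{"turn":[0,0,0],"linear":[-3.7,-3.3,-30],"hand":0},{"turn":[0,0,0],"linear":[0,0,-40],"hand":0},{"turn":[0,0,0],"linear":[0,0,-40],"hand":0},{"turn":[0,0,0],"linear":[0,0,-30],"hand":0},{"turn":[0,0,0],"linear":[0,0,-18],"hand":0},{"turn":[0,0,0],"linear":[0,0,0],"hand":0},{"turn":[0,0,0],"linear":[0,0,0],"hand":-1},{"turn":[0,0,0],"linear":[0,0,0],"hand":-1},{"turn":[0,0,0],"linear":[0,0,0],"hand":-1},{"turn":[0,0,0],"linear":[0,0,0],"hand":-1},{"turn":[0,0,0],"linear":[0,0,0],"hand":-1},{"turn":[0,0,0],"linear":[0,0,0],"hand":-1}]'

```text
time_s: 3.35
ee_pos: [0.4556, -0.0951, 0.0136]
tcp_rot: [3.018, 0.873, 0.004]
wrist_force: [-0.5, 0.9, 8.0]
grip_width: 0.0082
grasp_force: 40.4
```

```bash
cat >> h.py <<'E'
def tray(c,xy,rad=.11,size=(150,124)):
    "white tray rim from picture: pixels projected on z=8 mm"
    K=np.array([[c['fx'],0,c['cx']],[0,c['fy'],c['cy']],[0,0,1.]])
    C=c['color'].astype(int);m=(C.min(-1)>120)&(C.max(-1)-C.min(-1)<50)
    m=cv2.morphologyEx(m.astype(np.uint8),cv2.MORPH_OPEN,np.ones((2,2)))
    v,u=np.nonzero(m)
    p=cv2.undistortPoints(np.stack([u,v],-1).reshape(-1,1,2).astype(float),K,np.array(c['D'],float)).reshape(-1,2)
    T=np.linalg.inv(np.array(c['camera_from_world']));d=np.c_[p[:,0],-p[:,1],-np.ones(len(p))]@T[:3,:3].T
    P=T[:3,3]+d*((.008-T[2,3])/d[:,2])[:,None]
    P=P[np.hypot(P[:,0]-xy[0],P[:,1]-xy[1])<rad][:,:2]*1000
    print(len(P),cv2.minAreaRect(P.astype(np.float32)))
E
python3 -c "
from h import *
st()
for n in ['top','scene','wrist']:
  c=shot(n); tray(c,(.51,-.295)); tray(c,(.522,.293))"
```

```text
t 3.35 p [455.6 -95.1  13.6] close -57.73 levelturn [-0.0006  0.0027  0.    ] F [-0.5  0.9  8. ] w 8.2 gf 40.40911674499512 j1,j7 [-0.25 -0.36]
1053 ((506.8324890136719, -295.19964599609375), (152.53419494628906, 128.531494140625), 2.2398769855499268)
897 ((518.9104614257812, 288.90081787109375), (93.93688201904297, 153.11119079589844), 81.13928985595703)
591 ((510.912109375, -280.9148254394531), (155.2803192138672, 143.64181518554688), 2.2613260746002197)
1979 ((521.6531372070312, 294.4411315917969), (95.37406921386719, 152.78952026367188), 81.13983154296875)
1646 ((501.39923095703125, -234.9578857421875), (79.97840118408203, 24.885005950927734), 2.182438611984253)
0 ((0.0, 0.0), (0.0, 0.0), 0.0)
```

Request:
play_rows --targets '[{"turn":[0,0,0],"linear":[0,0,15],"hand":-1},{"turn":[0,0,0],"linear":[0,0,35],"hand":-1},{"turn":[0,0,0],"linear":[0,0,30],"hand":-1},{"turn":[0,0,-0.075],"linear":[3.1,-31.2,0],"hand":-1},{"turn":[0,0,-0.075],"linear":[3.1,-31.2,0],"hand":-1},{"turn":[0,0,-0.075],"linear":[3.1,-31.2,0],"hand":-1},{"turn":[0,0,-0.075],"linear":[3.1,-31.2,0],"hand":-1},{"turn":[0,0,-0.075],"linear":[3.1,-31.2,0],"hand":-1},{"turn":[0,0,-0.075],"linear":[3.1,-31.2,0],"hand":-1},{"turn":[0,0,-0.075],"linear":[3.3,-31.2,0],"hand":-1},{"turn":[0,0,0],"linear":[0,0,0],"hand":-1},{"turn":[0,0,0],"linear":[0,0,0],"hand":-1}]'

```text
time_s: 4.7
ee_pos: [0.4759, -0.3141, 0.0924]
tcp_rot: [-3.141, -0.058, 0.0]
wrist_force: [-0.6, 0.2, -1.1]
grip_width: 0.008
grasp_force: 39.3
```

```bash
python3 -c "
from h import *
st(477.5,-313.5,15.5,-87.8)
c=shot('wrist','w2.png')"
```

```text
t 4.7 p [ 475.9 -314.1   92.4] close -87.88 levelturn [-0.0001 -0.0001  0.    ] F [-0.6  0.2 -1.1] w 8.0 gf 39.298460483551025 j1,j7 [-0.02 -0.52]
go [  1.6   0.6 -76.9] turn 0.001
```

View pics/w2.png

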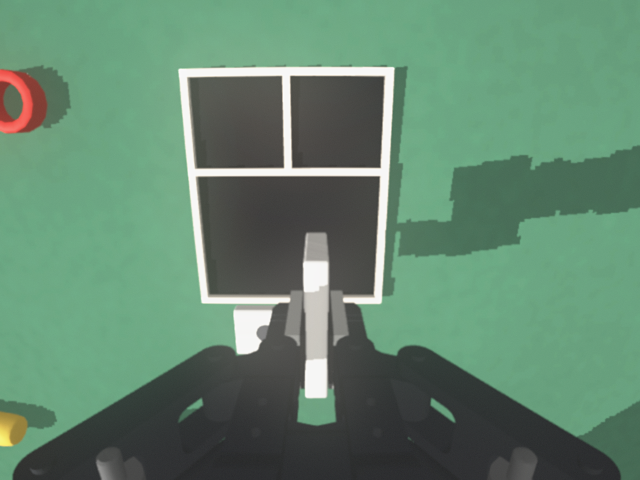

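The bracket hangs straight in the jaws. The whole tray rim is visible, with outer corners near (179,69), (394,68), (381,302) and (203,303). I use these to locate the tray precisely.

```bash
cat >> h.py <<'E'
def onplane(c,uv,z):
    K=np.array([[c['fx'],0,c['cx']],[0,c['fy'],c['cy']],[0,0,1.]])
    p=cv2.undistortPoints(np.array(uv,float).reshape(-1,1,2),K,np.array(c['D'],float)).reshape(-1,2)
    T=np.linalg.inv(np.array(c['camera_from_world']));d=np.c_[p[:,0],-p[:,1],-np.ones(len(p))]@T[:3,:3].T
    return (T[:3,3]+d*((z-T[2,3])/d[:,2])[:,None])*1000
E
python3 -c "
from h import *
c=shot('wrist')
P=onplane(c,[(179,69),(394,68),(381,302),(203,303)],.008)[:,:2];print(P.round(1),P.mean(0),[np.linalg.norm(P[i]-P[i-1]).round(1) for i in range(4)])
print('ang',np.degrees(np.arctan2(*((P[0]-P[3])[::-1]))),np.degrees(np.arctan2(*((P[1]-P[2])[::-1]))))
Q=world(c).reshape(-1,3);Q=Q[(Q[:,2]>.1)&(Q[:,2]<.13)&(np.hypot(Q[:,0]-.478,Q[:,1]+.314)<.05)];print(cv2.minAreaRect((Q[:,:2]*1000).astype(np.float32)),np.median(Q,0))"
```

```text
[[ 580.9 -228.3]
 [ 585.5 -352. ]
 [ 437.  -357.9]
 [ 431.  -234.8]] [ 508.6261866  -293.23729266] [np.float64(150.0), np.float64(123.8), np.float64(148.6), np.float64(123.3)]
ang 2.462933037172189 2.268541549171743
((478.5288391113281, -313.4951171875), (57.83997344970703, 33.04610061645508), 23.586544036865234) [ 0.48416559 -0.31179049  0.11415126]
```

Request:
play_rows --targets '[{"turn":[0,0,0],"linear":[2,2.6,-20],"hand":-1},{"turn":[0,0,0],"linear":[0,0,-25],"hand":-1},{"turn":[0,0,0],"linear":[0,0,-15],"hand":-1},{"turn":[0,0,0],"linear":[0,0,-9],"hand":-1},{"turn":[0,0,0],"linear":[0,0,-4],"hand":-1},{"turn":[0,0,0],"linear":[0,0,-2],"hand":-1},{"turn":[0,0,0],"linear":[0,0,0],"hand":-1},{"turn":[0,0,0],"linear":[0,0,0],"hand":-1}]'

```text
time_s: 5.6
ee_pos: [0.4786, -0.3116, 0.0179]
tcp_rot: [3.14, 0.059, 0.002]
wrist_force: [-0.3, 0.1, -0.9]
grip_width: 0.0084
grasp_force: 39.3
```

```bash
python3 -c "
from h import *
st(478,-311.5,16.6,-87.8)"
```

```text
t 5.6 p [ 478.6 -311.6   17.9] close -87.84 levelturn [ 0.0005  0.001  -0.    ] F [-0.3  0.1 -0.9] w 8.4 gf 39.346598982810974 j1,j7 [ 0.05 -0.45]
go [-0.6  0.1 -1.3] turn 0.001
```

Request:
play_rows --targets '[{"turn":[0,0,0],"linear":[0,0,-0.8],"hand":-1},{"turn":[0,0,0],"linear":[0,0,-0.6],"hand":-1},{"turn":[0,0,0],"linear":[0,0,0],"hand":-1},{"turn":[0,0,0],"linear":[0,0,0],"hand":-0.4},{"turn":[0,0,0],"linear":[0,0,0],"hand":-0.4},{"turn":[0,0,0],"linear":[0,0,0],"hand":-0.4},{"turn":[0,0,0],"linear":[0,0,10],"hand":-0.4},{"turn":[0,0,0],"linear":[0,0,25],"hand":-0.4},{"turn":[0,0,0],"linear":[0,0,40],"hand":-0.4},{"turn":[0,0,0],"linear":[0,0,10],"hand":0.5},{"turn":[0,0,0],"linear":[0,0,0],"hand":0.5}]'

```text
time_s: 6.7
ee_pos: [0.4794, -0.3119, 0.103]
tcp_rot: [3.139, 0.059, 0.006]
wrist_force: [1.0, 0.8, -0.4]
grip_width: 0.0539
grasp_force: 0.0
```

```bash
python3 -c "
from h import *
st(563.5,13,100,-55.8)
W=world(shot('top'))
P=W.reshape(-1,3);Q=P[(P[:,2]>.02)&(P[:,2]<.05)&(np.hypot(P[:,0]-.480,P[:,1]+.311)<.05)]
print(len(Q),cv2.minAreaRect((Q[:,:2]*1000).astype(np.float32)),np.median(Q,0))"
```

```text
t 6.7 p [ 479.4 -311.9  103. ] close -87.83 levelturn [ 0.0015  0.0038 -0.    ] F [ 1.   0.8 -0.4] w 53.9 gf 0.0 j1,j7 [-0.04 -0.53]
go [ 84.1 324.9  -3. ] turn 0.559
3 ((509.2878723144531, -311.160400390625), (1.2927643060684204, 2.397644519805908), 40.136016845703125) [ 0.50900933 -0.31119505  0.03999411]
```

Request:
play_rows --targets '[{"turn":[0,0,0.062],"linear":[9.3,36.1,3],"hand":0.5},{"turn":[0,0,0.062],"linear":[9.3,36.1,3],"hand":0.5},{"turn":[0,0,0.062],"linear":[9.3,36.1,3],"hand":0.5},{"turn":[0,0,0.062],"linear":[9.3,36.1,3],"hand":0.5},{"turn":[0,0,0.062],"linear":[9.3,36.1,0],"hand":0.5},{"turn":[0,0,0.062],"linear":[9.3,36.1,0],"hand":0.5},{"turn":[0,0,0.062],"linear":[9.3,36.1,0],"hand":0.5},{"turn":[0,0,0.062],"linear":[9.3,36.1,0],"hand":0.5},{"turn":[0,0,0.062],"linear":[9.6,36.1,0],"hand":0.5},{"turn":[0,0,0],"linear":[0,0,0],"hand":0.5},{"turn":[0,0,0],"linear":[0,0,0],"hand":0.5}]'

```text
time_s: 7.85
ee_pos: [0.5613, 0.0145, 0.1115]
tcp_rot: [-3.002, -0.925, 0.004]
wrist_force: [0.5, -0.1, 0.2]
grip_width: 0.0642
grasp_force: 0.0
```

```bash
cat >> h.py <<'E'
def rect(c,x,y,z0,z1,rad):
    P=world(c).reshape(-1,3);Q=P[(P[:,2]>z0)&(P[:,2]<z1)&(np.hypot(P[:,0]-x,P[:,1]-y)<rad)]
    if len(Q)>3: print(len(Q),cv2.minAreaRect((Q[:,:2]*1000).astype(np.float32)),'med',np.median(Q,0).round(4))
E
python3 -c "
from h import *
st(563.5,13,10,-55.8)
rect(shot('wrist','w3.png'),.5635,.013,.024,.05,.035)
t=shot('top');rect(t,.480,-.311,.022,.05,.05);rect(t,.5635,.013,.02,.05,.03)"
```

```text
t 7.85 p [561.3  14.5 111.5] close -55.76 levelturn [ 0.0006 -0.0026  0.    ] F [ 0.5 -0.1  0.2] w 64.2 gf 0.0 j1,j7 [-0.55 -0.69]
go [   2.2   -1.5 -101.5] turn -0.001
1215 ((563.2066650390625, 12.967577934265137), (32.70295333862305, 31.82984733581543), 35.120941162109375) med [0.5638 0.0133 0.0294]
206 ((480.4488830566406, -308.8533935546875), (60.2494010925293, 11.46986198425293), 0.5283607244491577) med [ 0.4793 -0.3073  0.0383]
```

View pics/w3.png

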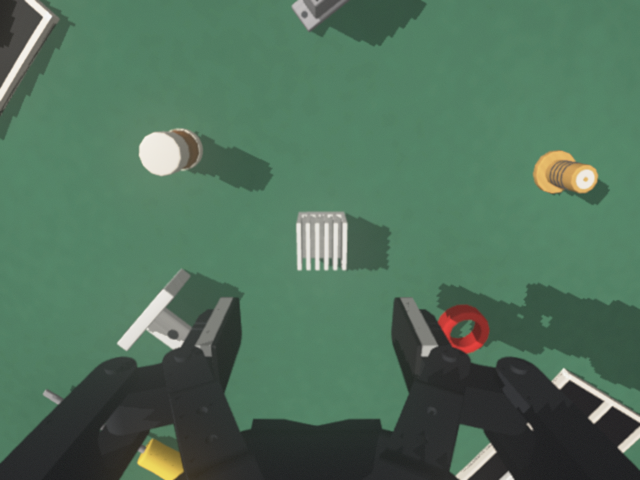

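The bracket is in place, with its top at about 38 mm. The heat sink, at pixel (322,240), is square to the fingers and ready to grasp.

Request:
play_rows --targets '[{"turn":[0,0,0],"linear":[2,-1.5,-25],"hand":0.5},{"turn":[0,0,0],"linear":[0,0,-35],"hand":0.5},{"turn":[0,0,0],"linear":[0,0,-27],"hand":0.5},{"turn":[0,0,0],"linear":[0,0,-16],"hand":0.5},{"turn":[0,0,0],"linear":[0,0,0],"hand":0.5},{"turn":[0,0,0],"linear":[0,0,0],"hand":-1},{"turn":[0,0,0],"linear":[0,0,0],"hand":-1},{"turn":[0,0,0],"linear":[0,0,0],"hand":-1},{"turn":[0,0,0],"linear":[0,0,0],"hand":-1},{"turn":[0,0,0],"linear":[0,0,0],"hand":-1}]'

```text
time_s: 8.95
ee_pos: [0.5655, 0.0121, 0.0114]
tcp_rot: [3.003, 0.922, 0.004]
wrist_force: [0.1, -0.6, 7.5]
grip_width: 0.0311
grasp_force: 41.3
```

```bash
python3 -c "
from h import *
import numpy as np
a=np.radians(2.3);R=np.array([[np.cos(a),-np.sin(a)],[np.sin(a),np.cos(a)]]);c=np.array([508.6,-293.2])
print(c+R@[44,30],c+R@[44,-30])
st(*(c+R@[44,30]),100,-87.7)"
```

```text
[ 551.36059961 -261.45836928] [ 553.76850716 -321.41003298]
t 8.95 p [565.5  12.1  11.4] close -55.87 levelturn [-0.0003  0.0028  0.    ] F [ 0.1 -0.6  7.5] w 31.1 gf 41.30587041378021 j1,j7 [-0.46 -0.59]
go [ -14.1 -273.5   88.6] turn -0.556
```

Request:
play_rows --targets '[{"turn":[0,0,0],"linear":[0,0,20],"hand":-1},{"turn":[0,0,0],"linear":[0,0,35],"hand":-1},{"turn":[0,0,0],"linear":[0,0,25],"hand":-1},{"turn":[0,0,-0.0695],"linear":[-1.8,-34.2,0],"hand":-1},{"turn":[0,0,-0.0695],"linear":[-1.8,-34.2,0],"hand":-1},{"turn":[0,0,-0.0695],"linear":[-1.8,-34.2,0],"hand":-1},{"turn":[0,0,-0.0695],"linear":[-1.8,-34.2,0],"hand":-1},{"turn":[0,0,-0.0695],"linear":[-1.8,-34.2,0],"hand":-1},{"turn":[0,0,-0.0695],"linear":[-1.8,-34.2,0],"hand":-1},{"turn":[0,0,-0.0695],"linear":[-1.8,-34.2,0],"hand":-1},{"turn":[0,0,-0.0695],"linear":[-1.8,-34.2,0],"hand":-1},{"turn":[0,0,0],"linear":[0,0,0],"hand":-1}]'

```text
time_s: 10.15
ee_pos: [0.5483, -0.2677, 0.0909]
tcp_rot: [3.137, 0.049, 0.001]
wrist_force: [-0.5, -0.8, -0.3]
grip_width: 0.031
grasp_force: 40.3
```

```bash
python3 -c "
from h import *
st(551.4,-261.5,14.4,-87.7)"
```

```text
t 10.15 p [ 548.3 -267.7   90.9] close -88.2 levelturn [ 0.0046  0.0009 -0.    ] F [-0.5 -0.8 -0.3] w 31.0 gf 40.34222960472107 j1,j7 [-0.12 -0.66]
go [  3.1   6.2 -76.5] turn 0.009
```

Request:
play_rows --targets '[{"turn":[0,0,0],"linear":[0,0,0],"hand":-1},{"turn":[0,0,0],"linear":[0,0,-20],"hand":-1},{"turn":[0,0,0],"linear":[0,0,-25],"hand":-1},{"turn":[0,0,0],"linear":[0,0,-15],"hand":-1},{"turn":[0,0,0],"linear":[0,0,0],"hand":-1},{"turn":[0,0,0],"linear":[0,0,0],"hand":-1}]'

```text
time_s: 10.75
ee_pos: [0.5501, -0.261, 0.0302]
tcp_rot: [-3.141, -0.064, 0.0]
wrist_force: [0.7, -0.1, 0.4]
grip_width: 0.031
grasp_force: 40.4
```

```bash
python3 -c "
from h import *
st(551.4,-261.5,14.4,-87.7)"
```

```text
t 10.75 p [ 550.1 -261.    30.2] close -87.67 levelturn [-0. -0.  0.] F [ 0.7 -0.1  0.4] w 31.0 gf 40.355679988861084 j1,j7 [-0.08 -0.61]
go [  1.3  -0.5 -15.8] turn -0.001
```

Request:
play_rows --targets '[{"turn":[0,0,0],"linear":[1,0,-9],"hand":-1},{"turn":[0,0,0],"linear":[0,0,-4],"hand":-1},{"turn":[0,0,0],"linear":[0,0,-2],"hand":-1},{"turn":[0,0,0],"linear":[0,0,-0.8],"hand":-1},{"turn":[0,0,0],"linear":[0,0,0],"hand":-1},{"turn":[0,0,0],"linear":[0,0,0],"hand":0.1},{"turn":[0,0,0],"linear":[0,0,0],"hand":0.1},{"turn":[0,0,0],"linear":[0,0,0],"hand":0.1},{"turn":[0,0,0],"linear":[0,0,20],"hand":0.1},{"turn":[0,0,0],"linear":[0,0,40],"hand":0.1},{"turn":[0,0,0],"linear":[0,0,30],"hand":0.1},{"turn":[0,0,0],"linear":[0,0,0],"hand":0.1}]'

```text
time_s: 11.95
ee_pos: [0.5532, -0.2632, 0.1083]
tcp_rot: [3.138, 0.062, 0.011]
wrist_force: [-0.0, -0.2, -1.0]
grip_width: 0.0473
grasp_force: 0.0
```

```bash
python3 -c "
from h import *
st(692.5,-95.8,110,-87.7)
rect(shot('wrist'),.551,-.261,.024,.05,.035)"
```

```text
t 11.95 p [ 553.2 -263.2  108.3] close -87.74 levelturn [ 0.0028  0.0071 -0.    ] F [-0.  -0.2 -1. ] w 47.3 gf 0.0 j1,j7 [-0.14 -0.67]
go [139.3 167.4   1.7] turn 0.001
1323 ((549.0192260742188, -260.389404296875), (32.939640045166016, 32.067901611328125), 1.3190196752548218) med [ 0.5509 -0.2616  0.0324]
```

Request:
play_rows --targets '[{"turn":[0,0,0],"linear":[23.6,27.6,0],"hand":0},{"turn":[0,0,0],"linear":[23.6,27.6,0],"hand":0},{"turn":[0,0,0],"linear":[23.6,27.6,0],"hand":0},{"turn":[0,0,0],"linear":[23.6,27.6,0],"hand":0},{"turn":[0,0,0],"linear":[23.6,27.6,0],"hand":0},{"turn":[0,0,0],"linear":[23.6,27.6,0],"hand":0},{"turn":[0,0,0],"linear":[0,0,0],"hand":0},{"turn":[0,0,0],"linear":[0,0,0],"hand":0},{"turn":[0,0,0],"linear":[0,0,0],"hand":0}]'

```text
time_s: 12.9
ee_pos: [0.6911, -0.0974, 0.1031]
tcp_rot: [3.14, 0.059, -0.003]
wrist_force: [-0.4, 1.1, 0.1]
grip_width: 0.0425
grasp_force: 0.0
```

```bash
python3 -c "
from h import *
st(692.5,-95.8,12,-87.7)
w=shot('wrist','w4.png')
rect(w,.693,-.096,.030,.045,.02)
rect(w,.693,-.096,.0035,.045,.02)"
```

```text
t 12.9 p [691.1 -97.4 103.1] close -87.84 levelturn [ 0.0009 -0.0021  0.    ] F [-0.4  1.1  0.1] w 42.5 gf 0.0 j1,j7 [-0.37 -1.  ]
go [  1.4   1.6 -91.1] turn 0.002
636 ((693.475341796875, -96.6356430053711), (17.36086654663086, 17.101198196411133), 37.076961517333984) med [ 0.6943 -0.0965  0.0337]
1507 ((695.9949340820312, -96.61998748779297), (24.725934982299805, 28.962278366088867), 1.8548847436904907) med [ 0.698  -0.0963  0.0231]
```

View pics/w4.png

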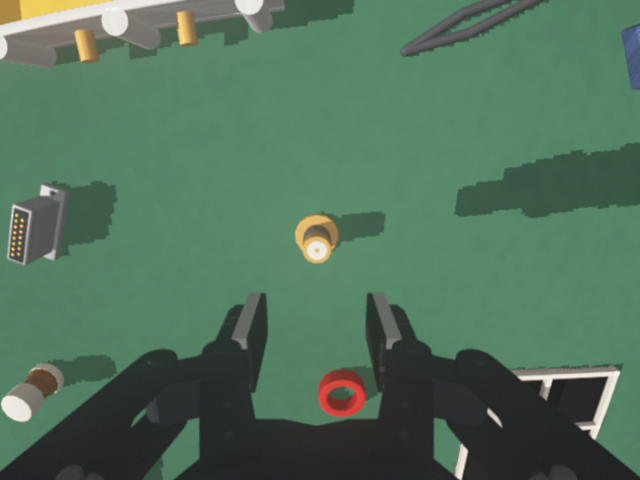

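The brass connector at pixel (317,245) is upright between the fingers, with its axis at about (693.4,-96.5). Grasping the barrel above the flange.

Request:
play_rows --targets '[{"turn":[0,0,0],"linear":[1.5,0,-25],"hand":0},{"turn":[0,0,0],"linear":[0,0,-30],"hand":0},{"turn":[0,0,0],"linear":[0,0,-23],"hand":0},{"turn":[0,0,0],"linear":[0,0,-13],"hand":0},{"turn":[0,0,0],"linear":[0,0,0],"hand":0},{"turn":[0,0,0],"linear":[0,0,0],"hand":-1},{"turn":[0,0,0],"linear":[0,0,0],"hand":-1},{"turn":[0,0,0],"linear":[0,0,0],"hand":-1},{"turn":[0,0,0],"linear":[0,0,0],"hand":-1},{"turn":[0,0,0],"linear":[0,0,0],"hand":-1}]'

```text
time_s: 13.95
ee_pos: [0.695, -0.0963, 0.0148]
tcp_rot: [3.14, 0.062, 0.004]
wrist_force: [-1.0, -0.4, 6.1]
grip_width: 0.0164
grasp_force: 39.5
```

```bash
python3 -c "
from h import *
st(553.8,-322,100,-87.7)"
```

```text
t 13.95 p [695.  -96.3  14.8] close -87.73 levelturn [ 0.0004  0.0025 -0.    ] F [-1.  -0.4  6.1] w 16.4 gf 39.47037756443024 j1,j7 [-0.33 -0.95]
go [-141.2 -225.7   85.2] turn 0.001
```

Request:
play_rows --targets '[{"turn":[0,0,0],"linear":[0,0,20],"hand":-1},{"turn":[0,0,0],"linear":[0,0,35],"hand":-1},{"turn":[0,0,0],"linear":[0,0,25],"hand":-1},{"turn":[0,0,0],"linear":[-20,-32.2,0],"hand":-1},{"turn":[0,0,0],"linear":[-20,-32.2,0],"hand":-1},{"turn":[0,0,0],"linear":[-20,-32.2,0],"hand":-1},{"turn":[0,0,0],"linear":[-20,-32.2,0],"hand":-1},{"turn":[0,0,0],"linear":[-20,-32.2,0],"hand":-1},{"turn":[0,0,0],"linear":[-20,-32.2,0],"hand":-1},{"turn":[0,0,0],"linear":[-20,-32.2,0],"hand":-1},{"turn":[0,0,0],"linear":[0,0,0],"hand":-1},{"turn":[0,0,0],"linear":[0,0,0],"hand":-1}]'

```text
time_s: 15.15
ee_pos: [0.5534, -0.3223, 0.0942]
tcp_rot: [-3.141, -0.058, -0.002]
wrist_force: [0.6, 0.6, -1.2]
grip_width: 0.0166
grasp_force: 39.2
```

Request:
play_rows --targets '[{"turn":[0,0,0],"linear":[0,0,-20],"hand":-1},{"turn":[0,0,0],"linear":[0,0,-25],"hand":-1},{"turn":[0,0,0],"linear":[0,0,-12],"hand":-1},{"turn":[0,0,0],"linear":[0,0,0],"hand":-1},{"turn":[0,0,0],"linear":[0,0,0],"hand":-1}]'

```text
time_s: 15.65
ee_pos: [0.5546, -0.321, 0.0367]
tcp_rot: [3.141, 0.064, 0.001]
wrist_force: [-0.1, 0.3, -0.4]
grip_width: 0.0163
grasp_force: 39.2
```

```bash
python3 -c "
from h import *
st(555.3,-322,17.8,-87.7)
shot('wrist','w5.png')"
```

```text
t 15.65 p [ 554.6 -321.    36.7] close -87.67 levelturn [ 0.0003  0.0004 -0.    ] F [-0.1  0.3 -0.4] w 16.3 gf 39.1937255859375 j1,j7 [ 0.01 -0.55]
go [  0.7  -1.  -18.9] turn -0.001
```

View pics/w5.png

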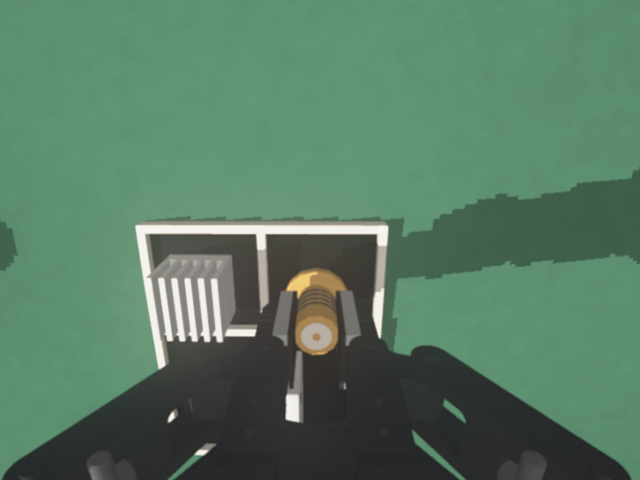

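The heat sink at about (195,295) stands upright in its pocket. The brass connector hangs upright over the other small pocket, with its flange at (317,285). Lowering and releasing.

Request:
play_rows --targets '[{"turn":[0,0,0],"linear":[0,0,-10],"hand":-1},{"turn":[0,0,0],"linear":[0,0,-5],"hand":-1},{"turn":[0,0,0],"linear":[0,0,-2.5],"hand":-1},{"turn":[0,0,0],"linear":[0,0,-1.3],"hand":-1},{"turn":[0,0,0],"linear":[0,0,0],"hand":-1},{"turn":[0,0,0],"linear":[0,0,0],"hand":-0.35},{"turn":[0,0,0],"linear":[0,0,0],"hand":-0.35},{"turn":[0,0,0],"linear":[0,0,0],"hand":-0.35},{"turn":[0,0,0],"linear":[0,0,15],"hand":-0.35},{"turn":[0,0,0],"linear":[0,0,40],"hand":-0.35},{"turn":[0,0,0],"linear":[0,0,40],"hand":-0.35},{"turn":[0,0,0],"linear":[0,0,0],"hand":0}]'

```text
time_s: 16.9
ee_pos: [0.5568, -0.3241, 0.1189]
tcp_rot: [3.136, 0.061, 0.014]
wrist_force: [0.5, 0.1, -0.2]
grip_width: 0.041
grasp_force: 0.0
```

```bash
python3 -c "
from h import *
st(452,84.3,110,81.4)
w=shot('wrist')
rect(w,.554,-.322,.030,.045,.025);rect(w,.551,-.261,.024,.05,.03)"
```

```text
t 16.9 p [ 556.8 -324.1  118.9] close -87.76 levelturn [ 0.005   0.0093 -0.    ] F [ 0.5  0.1 -0.2] w 41.0 gf 0.0 j1,j7 [-0.04 -0.6 ]
go [-104.8  408.4   -8.9] turn -0.189
604 ((552.6287231445312, -319.95306396484375), (17.36688804626465, 17.188518524169922), 1.871828556060791) med [ 0.5536 -0.32    0.0367]
1910 ((549.3180541992188, -260.3739318847656), (32.193084716796875, 32.369354248046875), 2.436648368835449) med [ 0.5503 -0.2586  0.0319]
```

Request:
play_rows --targets '[{"turn":[0,0,-0.021],"linear":[-11.7,45.1,0],"hand":0},{"turn":[0,0,-0.021],"linear":[-11.7,45.1,0],"hand":0},{"turn":[0,0,-0.021],"linear":[-11.7,45.1,0],"hand":0},{"turn":[0,0,-0.021],"linear":[-11.7,45.1,0],"hand":0},{"turn":[0,0,-0.021],"linear":[-11.7,45.1,0],"hand":0},{"turn":[0,0,-0.021],"linear":[-11.7,45.1,0],"hand":0},{"turn":[0,0,-0.021],"linear":[-11.7,45.1,0],"hand":0},{"turn":[0,0,-0.021],"linear":[-11.7,45.1,0],"hand":0},{"turn":[0,0,-0.021],"linear":[-11.7,45.1,0],"hand":0},{"turn":[0,0,0],"linear":[0,0,0],"hand":0},{"turn":[0,0,0],"linear":[0,0,0],"hand":0},{"turn":[0,0,0],"linear":[0,0,0],"hand":0}]'

```text
time_s: 18.15
ee_pos: [0.4487, 0.0835, 0.1123]
tcp_rot: [3.132, -0.237, 0.0]
wrist_force: [0.7, 0.7, -0.0]
grip_width: 0.0433
grasp_force: 0.0
```

```bash
python3 -c "
from h import *
st(449,84.8,12,81.4)
rect(shot('wrist','w6.png'),.452,.0843,.028,.045,.06)"
```

```text
t 18.15 p [448.7  83.5 112.3] close -98.64 levelturn [ 0.0006 -0.      0.    ] F [ 0.7  0.7 -0. ] w 43.3 gf 0.0 j1,j7 [-0.98 -1.48]
go [   0.3    1.3 -100.3] turn 0.001
1310 ((451.0853576660156, 84.55912017822266), (9.436444282531738, 60.568702697753906), 81.75778198242188) med [0.4535 0.0843 0.0355]
```

View pics/w6.png

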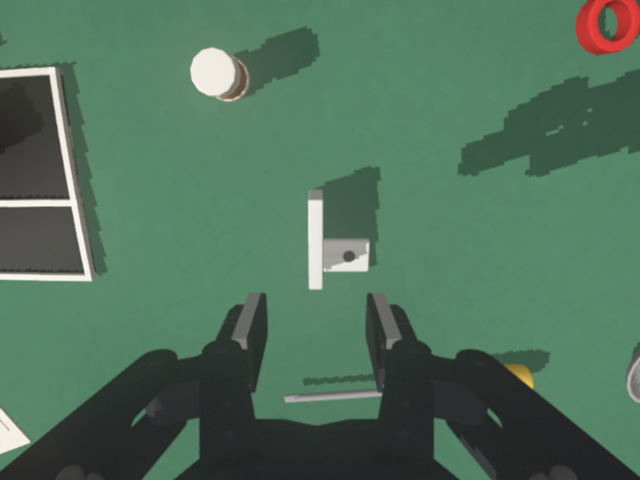

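The right bracket at pixel (316,240) is aligned with the fingers, ear to the right. Grasping.

Request:
play_rows --targets '[{"turn":[0,0,0],"linear":[0,1,-25],"hand":0},{"turn":[0,0,0],"linear":[0,0,-35],"hand":0},{"turn":[0,0,0],"linear":[0,0,-25],"hand":0},{"turn":[0,0,0],"linear":[0,0,-15],"hand":0},{"turn":[0,0,0],"linear":[0,0,0],"hand":0},{"turn":[0,0,0],"linear":[0,0,0],"hand":-1},{"turn":[0,0,0],"linear":[0,0,0],"hand":-1},{"turn":[0,0,0],"linear":[0,0,0],"hand":-1},{"turn":[0,0,0],"linear":[0,0,0],"hand":-1},{"turn":[0,0,0],"linear":[0,0,0],"hand":-1},{"turn":[0,0,0],"linear":[0,0,0],"hand":-1}]'

```text
time_s: 19.3
ee_pos: [0.4493, 0.0856, 0.013]
tcp_rot: [-3.132, 0.234, -0.002]
wrist_force: [-1.5, -2.3, 6.8]
grip_width: 0.0082
grasp_force: 44.2
```

```bash
python3 -c "
from h import *
st(551,304,100,81.1)
tray(shot('top'),(.522,.292));tray(shot('scene'),(.522,.292))"
```

```text
t 19.3 p [449.3  85.6  13. ] close -98.56 levelturn [-0.0003  0.0016  0.    ] F [-1.5 -2.3  6.8] w 8.2 gf 44.2007714509964 j1,j7 [-0.79 -1.28]
go [101.7 218.4  87. ] turn -0.006
897 ((518.8223266601562, 288.91455078125), (93.93688201904297, 153.2895965576172), 81.13928985595703)
1972 ((521.674560546875, 294.488525390625), (95.24468231201172, 152.8179168701172), 81.06946563720703)
```

Request:
play_rows --targets '[{"turn":[0,0,0],"linear":[0,0,20],"hand":-1},{"turn":[0,0,0],"linear":[0,0,40],"hand":-1},{"turn":[0,0,0],"linear":[0,0,30],"hand":-1},{"turn":[0,0,0],"linear":[12.5,36.4,0],"hand":-1},{"turn":[0,0,0],"linear":[12.5,36.4,0],"hand":-1},{"turn":[0,0,0],"linear":[18.7,36.4,0],"hand":-1},{"turn":[0,0,0],"linear":[18.7,36.4,0],"hand":-1},{"turn":[0,0,0],"linear":[18.7,36.4,0],"hand":-1},{"turn":[0,0,-0.006],"linear":[18.7,36.4,0],"hand":-1},{"turn":[0,0,0],"linear":[0,0,0],"hand":-1},{"turn":[0,0,0],"linear":[0,0,0],"hand":-1},{"turn":[0,0,0],"linear":[0,0,0],"hand":-1}]'

```text
time_s: 20.6
ee_pos: [0.5478, 0.3029, 0.1021]
tcp_rot: [3.131, -0.245, -0.001]
wrist_force: [0.8, -0.3, -1.1]
grip_width: 0.0077
grasp_force: 43.0
```

```bash
python3 -c "
from h import *
st(548.5,304,16,81.1)
w=shot('wrist','w7.png')"
```

```text
t 20.6 p [547.8 302.9 102.1] close -98.96 levelturn [ 0.0008 -0.001   0.    ] F [ 0.8 -0.3 -1.1] w 7.7 gf 43.005178570747375 j1,j7 [-1.11 -1.78]
go [  0.7   1.1 -86.1] turn 0.001
```

View pics/w7.png

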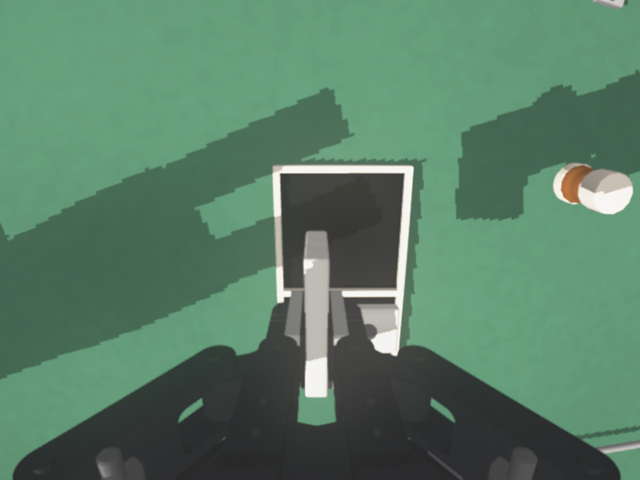

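The bracket hangs square over the tray. The far rim corners are at (274,167) and (412,167). I use them for a more exact tray pose.

```bash
python3 -c "
from h import *
c=shot('wrist')
P=onplane(c,[(274,167),(412.5,167),(279,300),(398,353)],.008)[:,:2];print(P.round(1),np.linalg.norm(P[0]-P[1]))
f=lambda d:np.degrees(np.arctan2(d[1],d[0]))
print(f(P[0]-P[2]),f(P[1]-P[3]),f(P[0]-P[1])-90)
a=np.radians(-8.9);ex=np.array([np.cos(a),np.sin(a)]);ey=np.array([-ex[1],ex[0]])
m=P[:2].mean(0);print('tray c',m-75*ex,'large c',m-46*ex,'R pt',m-46*ex+17*ey,'small c',m-119*ex)"
```

```text
[[601.4 322.7]
 [587.7 235. ]
 [508.  337.2]
 [449.4 256.3]] 88.68673068424097
-8.81688404031825 -8.73237094256531 -8.84712388836337
tray c [520.4621995  290.46673875] large c [549.11303561 285.98013754] R pt [551.74311218 302.77545526] small c [476.99196541 297.27399574]
```

Request:
play_rows --targets '[{"turn":[0,0,0],"linear":[1.5,0,-25],"hand":-1},{"turn":[0,0,0],"linear":[0,0,-30],"hand":-1},{"turn":[0,0,0],"linear":[0,0,-17],"hand":-1},{"turn":[0,0,0],"linear":[0,0,-8],"hand":-1},{"turn":[0,0,0],"linear":[0,0,-3],"hand":-1},{"turn":[0,0,0],"linear":[0,0,0],"hand":-1},{"turn":[0,0,0],"linear":[0,0,0],"hand":-1}]'

```text
time_s: 21.4
ee_pos: [0.5507, 0.3042, 0.0204]
tcp_rot: [-3.131, 0.244, -0.002]
wrist_force: [-0.2, -0.0, -0.3]
grip_width: 0.0084
grasp_force: 43.0
```

```bash
python3 -c "
from h import *
st(549.5,303,16,81.1)"
```

```text
t 21.4 p [550.7 304.2  20.4] close -98.91 levelturn [-0.0008  0.0015  0.    ] F [-0.2 -0.  -0.3] w 8.4 gf 43.03947150707245 j1,j7 [-1.05 -1.71]
go [-1.2 -1.2 -4.4] turn 0.0
```

Request:
play_rows --targets '[{"turn":[0,0,0],"linear":[0,0,-2],"hand":-1},{"turn":[0,0,0],"linear":[0,0,-1.2],"hand":-1},{"turn":[0,0,0],"linear":[0,0,-0.6],"hand":-1},{"turn":[0,0,0],"linear":[0,0,0],"hand":-1},{"turn":[0,0,0],"linear":[0,0,0],"hand":-0.4},{"turn":[0,0,0],"linear":[0,0,0],"hand":-0.4},{"turn":[0,0,0],"linear":[0,0,0],"hand":-0.4},{"turn":[0,0,0],"linear":[0,0,15],"hand":-0.4},{"turn":[0,0,0],"linear":[0,0,40],"hand":-0.4},{"turn":[0,0,0],"linear":[0,0,40],"hand":-0.4},{"turn":[0,0,0],"linear":[0,0,0],"hand":0},{"turn":[0,0,0],"linear":[0,0,0],"hand":0}]'

```text
time_s: 22.6
ee_pos: [0.5505, 0.3045, 0.1123]
tcp_rot: [-3.13, 0.243, -0.003]
wrist_force: [-0.0, -1.2, -0.7]
grip_width: 0.0427
grasp_force: 0.0
```

```bash
python3 -c "
from h import *
st(695.5,93.3,110,70.7)
rect(shot('wrist'),.5517,.3028,.03,.05,.05)"
```

```text
t 22.6 p [550.5 304.5 112.3] close -98.89 levelturn [-0.002   0.0019  0.    ] F [-0.  -1.2 -0.7] w 42.7 gf 0.0 j1,j7 [-1.12 -1.78]
go [ 145.  -211.2   -2.3] turn -0.182
1337 ((552.0465087890625, 304.9407653808594), (9.324617385864258, 60.0283088684082), 80.73882293701172) med [0.5547 0.3046 0.0385]
```

Request:
play_rows --targets '[{"turn":[0,0,-0.0303],"linear":[24.1,-35.1,0],"hand":0},{"turn":[0,0,-0.0303],"linear":[24.1,-35.1,0],"hand":0},{"turn":[0,0,-0.0303],"linear":[24.1,-35.1,0],"hand":0},{"turn":[0,0,-0.0303],"linear":[24.1,-35.1,0],"hand":0},{"turn":[0,0,-0.0303],"linear":[24.1,-35.1,0],"hand":0},{"turn":[0,0,-0.0303],"linear":[24.1,-35.1,0],"hand":0},{"turn":[0,0,0],"linear":[0,0,0],"hand":0},{"turn":[0,0,0],"linear":[0,0,0],"hand":0},{"turn":[0,0,0],"linear":[0,0,0],"hand":0}]'

```text
time_s: 23.55
ee_pos: [0.6934, 0.0948, 0.1092]
tcp_rot: [-3.097, 0.525, 0.004]
wrist_force: [0.3, 1.3, -0.5]
grip_width: 0.0429
grasp_force: 0.0
```

```bash
python3 -c "
from h import *
st(695.5,93.3,12,70.7)
w=shot('wrist','w8.png');rect(w,.6955,.0933,.029,.045,.03)"
```

```text
t 23.55 p [693.4  94.8 109.2] close -109.24 levelturn [-0.0007 -0.0025  0.    ] F [ 0.3  1.3 -0.5] w 42.9 gf 0.0 j1,j7 [-0.7 -1.6]
go [  2.1  -1.5 -97.2] turn -0.001
1329 ((695.9644775390625, 93.46890258789062), (13.555623054504395, 39.77096176147461), 70.63790893554688) med [0.6969 0.0932 0.0339]
```

View pics/w8.png

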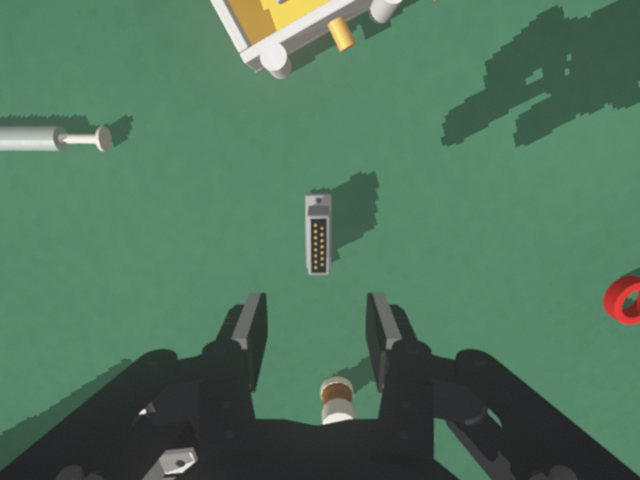

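The flat connector at pixel (318,235) is aligned, with its pins up. Grasping the shell across its 14 mm.

Request:
play_rows --targets '[{"turn":[0,0,0],"linear":[1,-0.3,-25],"hand":0},{"turn":[0,0,0],"linear":[0,0,-35],"hand":0},{"turn":[0,0,0],"linear":[0,0,-24],"hand":0},{"turn":[0,0,0],"linear":[0,0,-14],"hand":0},{"turn":[0,0,0],"linear":[0,0,0],"hand":0},{"turn":[0,0,0],"linear":[0,0,0],"hand":-1},{"turn":[0,0,0],"linear":[0,0,0],"hand":-1},{"turn":[0,0,0],"linear":[0,0,0],"hand":-1},{"turn":[0,0,0],"linear":[0,0,0],"hand":-1},{"turn":[0,0,0],"linear":[0,0,0],"hand":-1},{"turn":[0,0,0],"linear":[0,0,0],"hand":-1}]'

```text
time_s: 24.7
ee_pos: [0.6967, 0.0933, 0.0143]
tcp_rot: [-3.096, 0.527, -0.004]
wrist_force: [-1.7, 0.6, 6.2]
grip_width: 0.0134
grasp_force: 41.5
```

```bash
python3 -c "
from h import *
st(477,297.3,100,-8.9)"
```

```text
t 24.7 p [696.7  93.3  14.3] close -109.31 levelturn [-0.0008  0.0024  0.    ] F [-1.7  0.6  6.2] w 13.4 gf 41.544073820114136 j1,j7 [-0.65 -1.55]
go [-219.7  204.    85.7] turn -1.389
```

Request:
play_rows --targets '[{"turn":[0,0,0],"linear":[0,0,20],"hand":-1},{"turn":[0,0,0],"linear":[0,0,40],"hand":-1},{"turn":[0,0,0.14],"linear":[0,0,30],"hand":-1},{"turn":[0,0,0.14],"linear":[-20,18.5,0],"hand":-1},{"turn":[0,0,0.14],"linear":[-20,18.5,0],"hand":-1},{"turn":[0,0,0.14],"linear":[-20,18.5,0],"hand":-1},{"turn":[0,0,0.14],"linear":[-20,18.5,0],"hand":-1},{"turn":[0,0,0.14],"linear":[-20,18.5,0],"hand":-1},{"turn":[0,0,0.14],"linear":[-20,18.5,0],"hand":-1},{"turn":[0,0,0.14],"linear":[-20,18.5,0],"hand":-1},{"turn":[0,0,0.14],"linear":[-20,18.5,0],"hand":-1},{"turn":[0,0,0.14],"linear":[-20,18.5,0],"hand":-1}]'

```text
time_s: 25.9
ee_pos: [0.5149, 0.26, 0.1038]
tcp_rot: [2.704, 1.599, 0.002]
wrist_force: [0.9, 0.4, -1.6]
grip_width: 0.0128
grasp_force: 40.6
```

Request:
play_rows --targets '[{"turn":[0,0,0.14],"linear":[-20,18.5,0],"hand":-1},{"turn":[0,0,0.14],"linear":[-19.7,19,0],"hand":-1},{"turn":[0,0,0.072],"linear":[0,0,0],"hand":-1},{"turn":[0,0,0],"linear":[0,0,0],"hand":-1},{"turn":[0,0,0],"linear":[0,0,0],"hand":-1},{"turn":[0,0,0],"linear":[0,0,0],"hand":-1}]'

```text
time_s: 26.5
ee_pos: [0.4766, 0.2963, 0.1029]
tcp_rot: [2.39, 2.038, 0.001]
wrist_force: [-0.1, -0.4, -1.7]
grip_width: 0.0132
grasp_force: 40.6
```

```bash
python3 -c "
from h import *
st(477,297.3,17.3,-8.9)
w=shot('wrist','w9.png')"
```

```text
t 26.5 p [476.6 296.3 102.9] close -9.1 levelturn [ 0.0002  0.0009 -0.    ] F [-0.1 -0.4 -1.7] w 13.2 gf 40.62968909740448 j1,j7 [-0.93 -0.53]
go [  0.4   1.  -85.6] turn 0.004
```

View pics/w9.png

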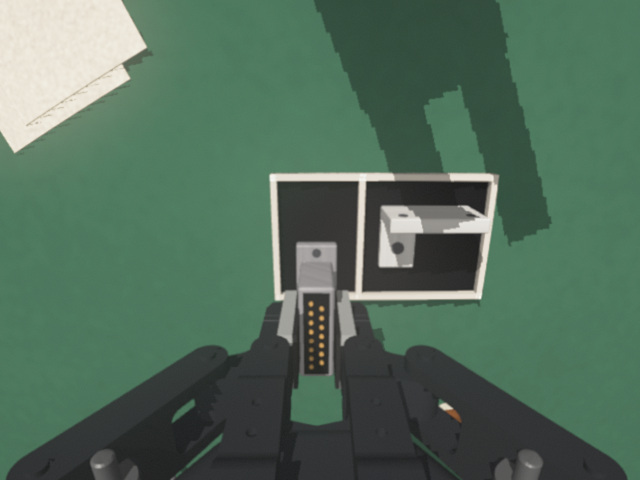

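The connector hangs straight over the small pocket. The right bracket sits in the large pocket, around (435,235). Lowering.

Request:
play_rows --targets '[{"turn":[0,0,0],"linear":[0,0,-25],"hand":-1},{"turn":[0,0,0],"linear":[0,0,-30],"hand":-1},{"turn":[0,0,0],"linear":[0,0,-17],"hand":-1},{"turn":[0,0,0],"linear":[0,0,-7],"hand":-1},{"turn":[0,0,0],"linear":[0,0,-3],"hand":-1},{"turn":[0,0,0],"linear":[0,0,0],"hand":-1},{"turn":[0,0,0],"linear":[0,0,0],"hand":-1}]'

```text
time_s: 27.25
ee_pos: [0.4765, 0.2974, 0.0214]
tcp_rot: [2.388, 2.041, 0.003]
wrist_force: [-0.8, -0.8, -0.4]
grip_width: 0.0128
grasp_force: 40.6
```

```bash
python3 -c "
from h import *
st(477,297.3,17.3,-8.9)"
```

```text
t 27.25 p [476.5 297.4  21.4] close -8.95 levelturn [-0.0009  0.0014  0.    ] F [-0.8 -0.8 -0.4] w 12.8 gf 40.632548332214355 j1,j7 [-0.88 -0.46]
go [ 0.5 -0.1 -4.1] turn 0.001
```

Request:
play_rows --targets '[{"turn":[0,0,0],"linear":[0,0,-2],"hand":-1},{"turn":[0,0,0],"linear":[0,0,-1.2],"hand":-1},{"turn":[0,0,0],"linear":[0,0,-0.6],"hand":-1},{"turn":[0,0,0],"linear":[0,0,0],"hand":-1},{"turn":[0,0,0],"linear":[0,0,0],"hand":-0.45},{"turn":[0,0,0],"linear":[0,0,0],"hand":-0.45},{"turn":[0,0,0],"linear":[0,0,0],"hand":-0.45},{"turn":[0,0,0],"linear":[0,0,15],"hand":-0.45},{"turn":[0,0,0],"linear":[0,0,40],"hand":-0.45},{"turn":[0,0,0],"linear":[0,0,45],"hand":-0.45},{"turn":[0,0,0],"linear":[0,0,45],"hand":0},{"turn":[0,0,0],"linear":[0,0,45],"hand":0}]'

```text
time_s: 28.45
ee_pos: [0.4757, 0.2968, 0.2095]
tcp_rot: [2.388, 2.041, 0.001]
wrist_force: [0.0, 2.0, -0.3]
grip_width: 0.0431
grasp_force: 0.0
```

Request:
play_rows --targets '[{"turn":[0,0,0],"linear":[30,-40,0],"hand":0},{"turn":[0,0,0],"linear":[30,-40,0],"hand":0},{"turn":[0,0,0],"linear":[30,-40,0],"hand":0},{"turn":[0,0,0],"linear":[20,-40,0],"hand":0},{"turn":[0,0,0],"linear":[0,-40,0],"hand":0},{"turn":[0,0,0],"linear":[0,-40,0],"hand":0},{"turn":[0,0,0],"linear":[0,0,0],"hand":0},{"turn":[0,0,0],"linear":[0,0,0],"hand":0}]'

```text
time_s: 29.25
ee_pos: [0.5859, 0.0558, 0.2077]
tcp_rot: [2.39, 2.038, 0.002]
wrist_force: [-0.1, 1.2, 0.3]
grip_width: 0.0428
grasp_force: 0.0
```

```bash
python3 -c "
from h import *
st()
t=shot('top','end_top.png');s=shot('scene','end_scene.png')
for x,y in [(.480,-.311),(.550,-.261),(.553,-.321),(.552,.304),(.477,.297)]: rect(t,x,y,.025,.05,.035)"
```

```text
t 29.25 p [585.9  55.8 207.7] close -9.1 levelturn [-0.0005  0.001   0.    ] F [-0.1  1.2  0.3] w 42.8 gf 0.0 j1,j7 [-0.56 -0.09]
196 ((480.4007263183594, -309.3484802246094), (60.406192779541016, 10.951951026916504), 2.334104537963867) med [ 0.4796 -0.3073  0.0388]
205 ((550.0806274414062, -259.8316650390625), (32.36848449707031, 31.081283569335938), 2.4056031703948975) med [ 0.5498 -0.2584  0.0323]
74 ((552.8613891601562, -318.23614501953125), (16.68439483642578, 16.590145111083984), 3.6541178226470947) med [ 0.5526 -0.3171  0.0376]
195 ((551.76806640625, 303.86669921875), (10.473228454589844, 60.298526763916016), 80.20294189453125) med [0.5507 0.303  0.039 ]
158 ((475.2452697753906, 297.11285400390625), (40.13487243652344, 14.067805290222168), 82.1700668334961) med [0.4745 0.2962 0.0381]
```

View pics/end_top.png

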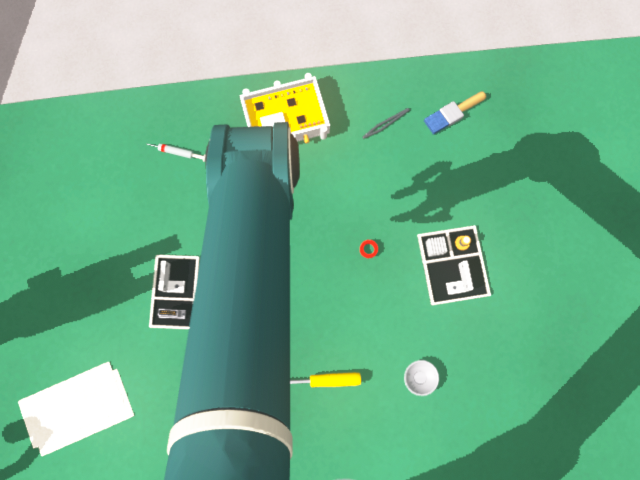

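View pics/end_scene.png

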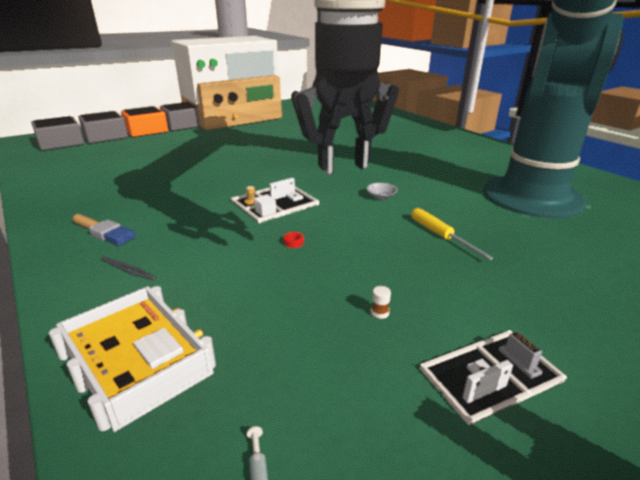

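The final views show all five parts upright in their pockets. The three-pocket tray is at (454,265) in the top view, the two-pocket tray at (175,292), and their part tops are at the expected heights. The bottle still stands and nothing else was disturbed. Handing in.

```bash
python3 -c "
from bench import r
print(r.job_done())"
```

```text
the job is handed in; nothing more can be done
None
```

Both kits are made up and handed in at about 29 s of the 112 s allowed: all five parts are upright in their pockets and released, with the arm clear of everything.

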